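Run the spacer blocks up to the stop and swing the keeper over

TASK

With a fingertip, push the row of four aluminium spacer blocks along the grey steel rail as one train, pushing only on the rearmost block, until the row is fully home against the end stop with no gaps. Then push the swing keeper all the way shut so that it lies square across the rail behind the row. Nothing is picked up, and the loose things standing about the bench stay where they are.

Things in the scene. Friction and masses are not known exactly. Their poses are not given: they have to be found in the camera images.
- rail: Grey steel channel fixed flat on the bench. Sizes here in mm. Origin at bench level on its centre line; y runs along it to the end stop, x across, z up. Spans y -140 to 165; the -y end is open. Floor 4 above the bench; side walls 5 thick, tops 12 above the bench, 42 apart inside; base out to x +-31. End stop: dark steel block, 52 wide, 44 high, face at y = 150.
- stop_face (a point): Middle of the end stop's face that the row must meet, 21 above the bench (rail frame 0, 150, 21).
- pivot (a point): Keeper's pivot axis, at the keeper's half height, 23 above the bench (rail frame 50, 20, 23), on an ear of the rail 4 thick. The boss round it has radius 10 and ends 30 above the bench, with a 12 wide nut 5 higher.
- keeper_tip (a point): Free end of the keeper, at its half height, 23 above the bench, 75 from the pivot axis.
- keeper (a joint): Swing keeper: dark steel bar 75 long, 10 wide, 16 to 30 above the bench, on an upright pivot. 0 rad = shut against its own stop, square across the rail pointing to rail -x, 5 clear of the row when home. Grows as it opens (anticlockwise from above): at 1.57 it points to rail -y, beside the rail. Opens to 2.0, starts at 1.4 to 1.95. Stiff (0.05 N m): stays where left.
- spacer1: Front spacer block of the row, nearest the end stop: plain aluminium, 38 across the rail, 30 along it, 34 high, about 0.1 kg, one dark bolt hole in the top. Standing in the channel, 4 above the bench. Origin at the centre of its underside, axes as the rail's. Home at rail y = 135.
- spacer2: Second spacer block, same size, touching the first from behind. Home at rail y = 105.
- spacer3: Third spacer block, same size. Home at rail y = 75.
- spacer4: Rearmost spacer block, same size, the one to push on; its rear face is 15 behind its origin. Home at rail y = 45. The row starts 50 to 100 short of the stop.
- spare: Bystander: a spare spacer block of the same size standing on the bench beside the rail, near the stop end. Origin under its centre.
- bolt: Bystander: steel bolt standing on its head beside the rail, 60 high, head 27 across. Origin under its centre.
- oiler: Bystander: aluminium pump oiler, 84 across, 160 high with its spout (reaching 105 to its own y) and pump lever (64 to -y). Origin under its centre.
- bolt_tin: Bystander: round stainless tin with bolts, 96 across, 60 high. Origin under its centre.
- jug: Bystander: white plastic measuring jug, 96 across, 125 high, with a handle. Origin under its centre.
- screwdriver: Bystander: screwdriver with wooden handle, 210 long, lying along its own x.
- wrench: Bystander: steel spanner, 190 long, lying along its own x.
Things that resemble listed ones, but are neither listed nor needed, are in the scene too. Leave any orange or pink look-alike of the spacer1 alone.

How it is judged:
By the outcome, as a careful person would: the job done as asked, in the order asked, and still so for the second after the job is handed in, with the robot touching nothing.
It also fails if it takes over 48 s, if anything falls off the work surface, if the arm or the gripper's body presses on something with over 40 N, if the wrist force passes 120 N, or if a joint passes its speed limit or range.

ROBOT

A 6-joint arm with a two-finger parallel gripper is mounted at the origin on the work surface. World frame = base frame: x ahead of the robot, y to its left, z up, the work surface at z = 0. Lengths are in mm, angles in rad, forces in N, time in s.
With the tool pointing down it reaches from about 350 to 850 mm from the base axis. Payload 8.1 kg.
Tool frame: the origin (TCP) lies on the centre line of the jaws, within the pads' length; the fingertips stand manip.finger_overhang ahead of it and the grasp point (between the pads) lies 5 mm behind it (manip.finger_overhang is the distance from the TCP to the fingertips, in mm); z points along the fingers, y is the line along which they close (so a half turn about z gives the same grasp; the last joint's range is limited). The gripper opens to 85 mm and grips with 20 to 120 N. Pads are 22 mm wide; open, the fingers measure 114 mm over their backs; the gripper's body (76 mm by 85 mm) begins 54 mm behind the grasp point. The pads swing forward as they close: fully open they stand 13 mm farther back than shut.
Start: joints at [1.263, 0.13, 1.488, -0, 1.523, -0.085], TCP at [132.554, 585.179, 245.292] pointing down, gripper open.
Joint ranges: [-2.96, 2.96], [-0.89, 2.26], [0.02, 2.5], [-1.34, 4.48], [0, 2.73], [-2.66, 2.66]. Speed limits (rad/s): [2.39, 2.39, 2.79, 3.14, 3.14, 3.14].

INTERFACE

Orientations are given as a rotation vector (axis times angle).
In Python, from rig import manip gives the robot as it stands. The module is installed in compiled form; this text tells all that it offers.
- The arm moves only by the tool play_rows, never from a script. Its argument "targets" is a list of rows, each an object with "slide": the shift along the tool's x, y, z in mm, a list of three; "yaw": the turn about the tool's z in degrees; "fingers": the opening, from 0 (shut) to 1 (fully open). A call has 1 to 8 rows; each row shifts and turns the commanded pose from where the row before left it, along the tool's axes as they then stand; what a row does not reach is not made up. A row lasts 1/10 s, in which the tool goes at most 50 mm and 8.59 degrees, less where a joint would pass 70% of its speed; a pose out of reach is approached as far as the arm can. A call is refused whole if a number of a shift passes 50 or a number of a turn 8.59, either way. A call with a gripper value outside its range is refused whole. The fingers move at their own pace and stop on an object; "grip_force" is the grip in N (left out, the last holds). Time passes only in rows, so rows that do not move let the fingers close. It gives the time, the measured TCP pose, the force, the opening and the grip force at its end, in the units of the state.
- manip.state(): the state, without advancing time (a new reading comes with each control period).
- manip.get_image(name): name is "side" or "top"; returns a dict with "image" (384x512x3 uint8, blue, green, red), "mtx" (3x3 intrinsics, pixels), "xyz" and "orientation" of the camera in the world. Camera axes: x right, y down, z forward; pixel columns grow to the right and rows downward; lengths in mm; the calibration is good to about 2 mm. A picture is of the moment at which its call begins. There is no depth.
- manip.finish_job(): hands the job in; it is judged then, once.
The state is a dict: "clock": time; "joint_positions": joint angles; "joint_vel": joint speeds; "tau": joint torques, N m; "position": TCP position; "tcp_rot": TCP orientation; "force": force on the tool from outside, world axes, zero at the start; "moment": the same for the moment, N m; "width": finger opening in mm; "grasp_force": force on a finger pad.
Only numpy, scipy, OpenCV 4.12 (cv2) and the standard library are available. Lean on these libraries where they do the work, as an engineer would, in place of code of your own. Each camera call takes 0.05 s, during which the arm holds its last target. There are 200 camera calls.

## Working session

There is one attempt and no reset: what is moved stays moved. The work goes in short steps, Python scripts to look and compute and a tool call to move; the robot and the scene stay as the last step left them, time stands still between calls to the robot, and variables do not carry over. Pictures are saved under pics/ and viewed, at most 10 in all, crops included, and the job is handed in when it is done.

Besides the shell and the picture viewer there is one more tool, called by a JSON object that holds its "op" and its "data", one argument or row to a line. play_rows: Moves the arm, as the interface text tells. Its arguments: {"type":"object","properties":{"targets":{"type":"array"},"grip_force":{"type":"number"}},"required":["targets"]}

```bash
mkdir -p pics
cat > h.py <<'E'
from rig import manip
import numpy as np, cv2
from scipy.spatial.transform import Rotation as R
def cam(n):
    d=manip.get_image(n); o=np.array(d["orientation"],float)
    d["R"]=o if o.shape==(3,3) else R.from_rotvec(o).as_matrix()
    d["K"]=np.array(d["mtx"]);d["C"]=np.array(d["xyz"],float);return d
def onplane(d,px,z):
    px=np.atleast_2d(np.array(px,float)); r=(np.linalg.inv(d["K"])@np.c_[px,np.ones(len(px))].T).T@d["R"].T
    return d["C"]+r*((z-d["C"][2])/r[:,2])[:,None]
def proj(d,P):
    q=(np.atleast_2d(P)-d["C"])@d["R"]@d["K"].T; return q[:,:2]/q[:,2:]
E
python3 - <<'E'
from h import *
for n in("top","side"):
    d=cam(n); print(n,d["orientation"],d["C"].round(),d["K"].round().tolist()); cv2.imwrite(f"pics/{n}0.png",cv2.resize(d["image"],(800,600),interpolation=cv2.INTER_CUBIC)); cv2.imwrite(f"{n}0.png",d["image"])
print(manip.state(), manip.finger_overhang)
E
```

```text
top [-2.15572329  2.14924638 -0.08850989] [ 439.  -31. 1071.] [[420.0, 0.0, 254.0], [0.0, 420.0, 191.0], [0.0, 0.0, 1.0]]
side [-2.25330392  0.14163569 -0.06849578] [ 449. -741.  633.] [[372.0, 0.0, 255.0], [0.0, 372.0, 196.0], [0.0, 0.0, 1.0]]
{'clock': 0.1, 'joint_positions': array([ 1.26256958e+00,  1.31062686e-01,  1.48916290e+00,  1.68899970e-05,
        1.52299681e+00, -8.53912305e-02]), 'joint_vel': array([ 0.00132973, -0.00150645, -0.00034061,  0.00012142,  0.00057459,
       -0.0002286 ]), 'tau': array([ 1.02464652e-03, -5.70948744e+01, -5.01946235e+01, -1.87541018e-04,
        8.06470314e-03, -3.62207049e-05]), 'position': array([132.42366579, 584.72884835, 244.3671278 ]), 'tcp_rot': array([-3.49269350e-01, -3.12177880e+00,  2.50513123e-03]), 'force': array([-0.19915552,  0.82555402,  0.08830199]), 'moment': array([-0.02701888, -0.00030047,  0.00051666]), 'grasp_force': 0.0, 'width': 85.50020449367697} 14.0
```

View pics/top0.png

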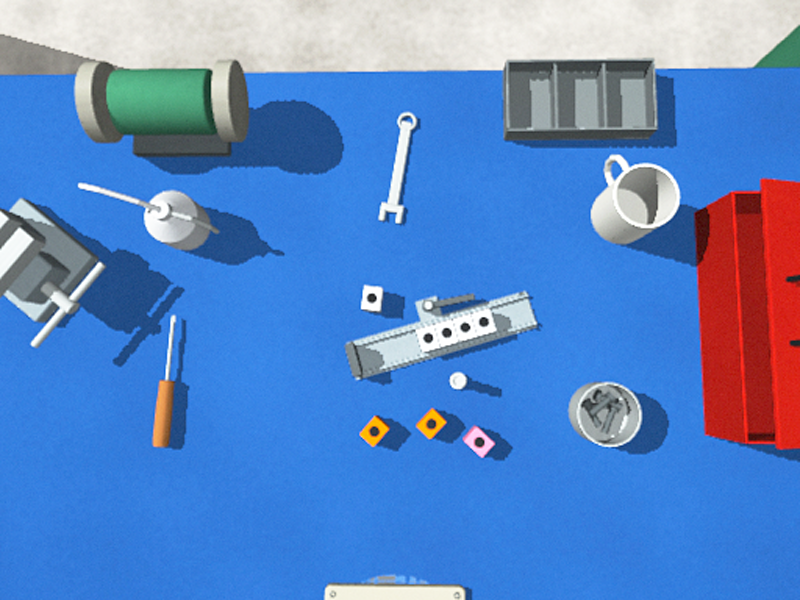

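View pics/side0.png

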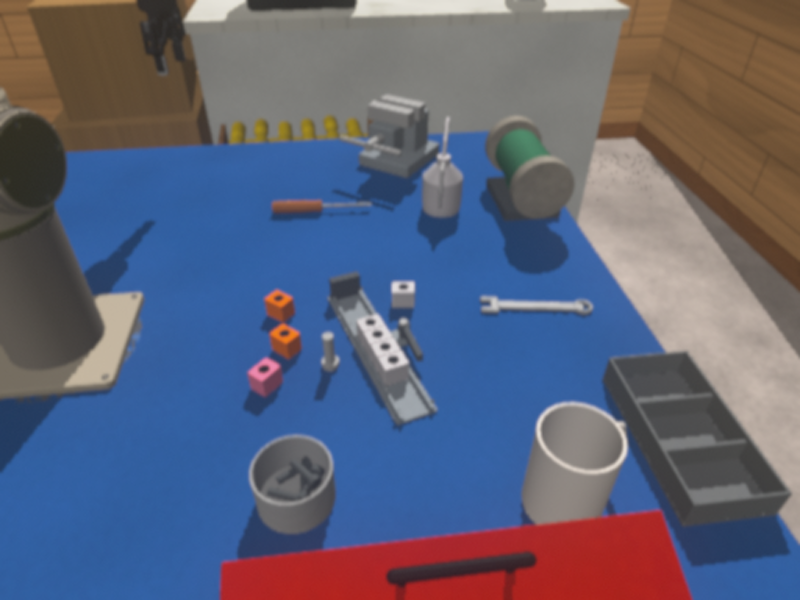

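The top view shows the rail from the stop at (355,360) to the open end at (535,310). The block holes run from (428,338) to (484,322), and the pivot is at (430,305) with the keeper pointing to the right. I'll crop in for accuracy.

Run:
```python
from h import *
d=cam("top"); im=d["image"]; x0,y0=212,176
c=cv2.resize(im[y0:y0+80,x0:x0+140],(784,448),interpolation=cv2.INTER_CUBIC); cv2.imwrite("pics/crop1.png",c)
g=cv2.cvtColor(im,cv2.COLOR_BGR2GRAY)
for (u,v) in [(274,216),(286,213),(298,210),(310,206)]:
    w=g[v-4:v+5,u-4:u+5].astype(float); k=np.clip(130-w,0,None); yy,xx=np.mgrid[v-4:v+5,u-4:u+5]
    p=[(k*xx).sum()/k.sum(),(k*yy).sum()/k.sum()]; print(np.round(p,2),onplane(d,p,38)[0].round(1))
```

```text
[273.81 215.91] [490.9 -52.7  38. ]
[285.63 212.38] [499.6 -81.7  38. ]
[297.35 209.  ] [ 508.  -110.4   38. ]
[309.11 205.45] [ 516.8 -139.3   38. ]
```

View pics/crop1.png

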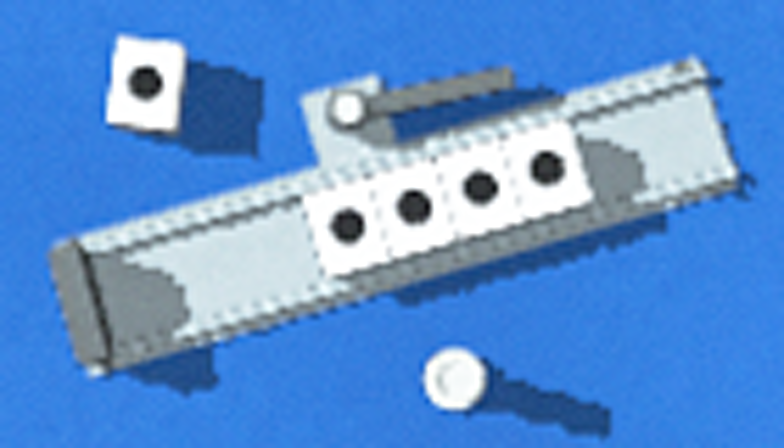

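Run:
```python
from h import *
d=cam("top")
f=lambda x,y,z:onplane(d,[212+(x+.5)/5.6-.5,176+(y+.5)/5.6-.5],z)[0]
y=np.array([-.2865,.958,0]);y/=np.linalg.norm(y);x=np.array([y[1],-y[0],0])
A=f(700,57,8);B=f(742,185,8);S1=f(80,243,44);S2=f(107,366,44);P=f(348,109,35);h1=np.array([490.9,-52.7,38]);h4=np.array([516.8,-139.3,38])
T=f(512,76,30)
for n,p in dict(A=A,B=B,S1=S1,S2=S2,P=P,T=T,h1=h1,h4=h4,bolt=f(455,380,60),spare=f(145,82,34)).items(): print(n,p.round(1),"along/across rel h1",round((p-h1)@y,1),round((p-h1)@x,1))
print("wall edge pts")
# top outer edges: wall tops
for q in [(80,236),(690,60),(110,368),(740,190)]: p=f(*q,12);print(p.round(1),round((p-h1)@y,1),round((p-h1)@x,1))
```

```text
A [ 569.3 -212.4    8. ] along/across rel h1 -175.4 29.3
B [ 511.3 -230.2    8. ] along/across rel h1 -175.9 -31.3
S1 [482.7  64.6  44. ] along/across rel h1 114.7 25.7
S2 [429.4  52.2  44. ] along/across rel h1 118.2 -28.9
P [542.6 -52.6  35. ] along/across rel h1 -14.7 49.6
T [ 558.  -125.4   30. ] along/across rel h1 -88.9 43.4
h1 [490.9 -52.7  38. ] along/across rel h1 0.0 0.0
h4 [ 516.8 -139.3   38. ] along/across rel h1 -90.4 0.0
bolt [424.3 -97.5  60. ] along/across rel h1 -23.8 -76.6
spare [554.6  37.5  34. ] along/across rel h1 68.1 86.9
wall edge pts
[487.2  67.6  12. ] 116.4 30.9
[ 567.4 -207.2   12. ] -169.9 29.0
[428.2  53.5  12. ] 119.7 -29.6
[ 508.7 -228.5   12. ] -173.5 -33.3
```

{"op": "play_rows", "data": {
  "targets": [
    {"slide": [0,0,0],"yaw": 7.57,"fingers": 0},
    {"slide": [0,0,0],"yaw": 7.57,"fingers": 0},
    {"slide": [0,0,0],"yaw": 7.57,"fingers": 0},
    {"slide": [0,0,0],"yaw": 7.57,"fingers": 0},
    {"slide": [0,0,0],"yaw": 7.57,"fingers": 0},
    {"slide": [0,0,0],"yaw": 7.57,"fingers": 0},
    {"slide": [0,0,0],"yaw": 7.57,"fingers": 0},
    {"slide": [0,0,0],"yaw": 7.57,"fingers": 0}
  ]
}}

```text
clock: 1.0
position: [132.5, 585.0, 245.0]
tcp_rot: [1.883, 2.515, -0.001]
force: [-0.3, 0.1, -0.4]
width: -0.2
grasp_force: 0.0
```

{"op": "play_rows", "data": {
  "targets": [
    {"slide": [-36,6.7,0],"yaw": 0,"fingers": 0},
    {"slide": [-36,6.7,0],"yaw": 0,"fingers": 0},
    {"slide": [-36,6.7,0],"yaw": 0,"fingers": 0},
    {"slide": [-36,6.7,0],"yaw": 0,"fingers": 0},
    {"slide": [-36,6.7,0],"yaw": 0,"fingers": 0},
    {"slide": [-36,6.7,0],"yaw": 0,"fingers": 0},
    {"slide": [-36,6.7,0],"yaw": 0,"fingers": 0},
    {"slide": [-36,6.7,0],"yaw": 0,"fingers": 0}
  ]
}}

```text
clock: 1.8
position: [266.8, 323.3, 245.2]
tcp_rot: [1.875, 2.52, 0.0]
force: [0.4, -0.2, -0.5]
width: -0.0
grasp_force: 0.0
```

{"op": "play_rows", "data": {
  "targets": [
    {"slide": [-36,6.7,0],"yaw": 0,"fingers": 0},
    {"slide": [-36,6.7,0],"yaw": 0,"fingers": 0},
    {"slide": [-36,6.7,0],"yaw": 0,"fingers": 0},
    {"slide": [-36,6.7,0],"yaw": 0,"fingers": 0},
    {"slide": [-36,6.7,0],"yaw": 0,"fingers": 0},
    {"slide": [-36,6.7,0],"yaw": 0,"fingers": 0},
    {"slide": [-36,6.7,0],"yaw": 0,"fingers": 0},
    {"slide": [-36,6.7,0],"yaw": 0,"fingers": 0}
  ]
}}

```text
clock: 2.6
position: [400.9, 62.7, 245.3]
tcp_rot: [1.876, 2.52, 0.001]
force: [0.5, 0.8, 0.6]
width: 0.3
grasp_force: 0.0
```

```bash
cat >> h.py <<'E'
ry=np.array([-.2865,.958,0]);ry/=np.linalg.norm(ry);rx=np.array([ry[1],-ry[0],0]);O=np.array([500.9,-86.2,0])
def rail(p): q=np.array(p)-O; return np.array([q@rx,q@ry,q[2]])
def st():
    s=manip.state();M=R.from_rotvec(s["tcp_rot"]).as_matrix()
    print("t",round(s["clock"],2),"rail",rail(s["position"]).round(1),"toolx in rail",np.round([M[:,0]@rx,M[:,0]@ry],3),"z",M[:,2].round(3),"F",np.round(s["force"],1),"w",round(s["width"],1))
E
python3 -c "from h import *;st()"
```

```text
t 2.6 rail [-53.1 171.3 245.3] toolx in rail [-0.  1.] z [ 0.  0. -1.] F [0.5 0.8 0.6] w 0.3
```

{"op": "play_rows", "data": {
  "targets": [
    {"slide": [-35.1,6.7,0],"yaw": 0,"fingers": 0},
    {"slide": [-35.1,6.7,0],"yaw": 0,"fingers": 0},
    {"slide": [-35.1,6.7,0],"yaw": 0,"fingers": 0},
    {"slide": [-35.1,6.7,0],"yaw": 0,"fingers": 0},
    {"slide": [-35.1,6.7,0],"yaw": 0,"fingers": 0},
    {"slide": [-35.1,6.7,0],"yaw": 0,"fingers": 0},
    {"slide": [-35.1,6.7,0],"yaw": 0,"fingers": 0},
    {"slide": [-35.1,6.7,0],"yaw": 0,"fingers": 0}
  ]
}}

```text
clock: 3.4
position: [532.9, -190.8, 245.0]
tcp_rot: [-1.876, -2.52, -0.0]
force: [0.4, 0.3, 0.3]
width: -0.1
grasp_force: 0.0
```

{"op": "play_rows", "data": {
  "targets": [
    {"slide": [0,0,25],"yaw": 0,"fingers": 0},
    {"slide": [0,0,25],"yaw": 0,"fingers": 0},
    {"slide": [0,0,25],"yaw": 0,"fingers": 0},
    {"slide": [0,0,25],"yaw": 0,"fingers": 0},
    {"slide": [0,0,25],"yaw": 0,"fingers": 0},
    {"slide": [0,0,25],"yaw": 0,"fingers": 0},
    {"slide": [0,0,25],"yaw": 0,"fingers": 0},
    {"slide": [0,0,12],"yaw": 0,"fingers": 0}
  ]
}}

```text
clock: 4.2
position: [530.7, -188.7, 55.5]
tcp_rot: [-1.874, -2.517, 0.001]
force: [-1.5, 0.2, -0.3]
width: 0.3
grasp_force: 0.0
```

Run:
```python
from h import *
st()
d=cam("side"); u,v=proj(d,O+[0,0,20]-60*ry)[0].astype(int)
cv2.imwrite("pics/s1.png",cv2.resize(d["image"][v-70:v+50,u-80:u+80],(800,600),interpolation=cv2.INTER_CUBIC))
```

```text
t 4.2 rail [  -0.8 -106.7   55.5] toolx in rail [-0.  1.] z [-0.004  0.002 -1.   ] F [-1.5  0.2 -0.3] w 0.3
```

View pics/s1.png

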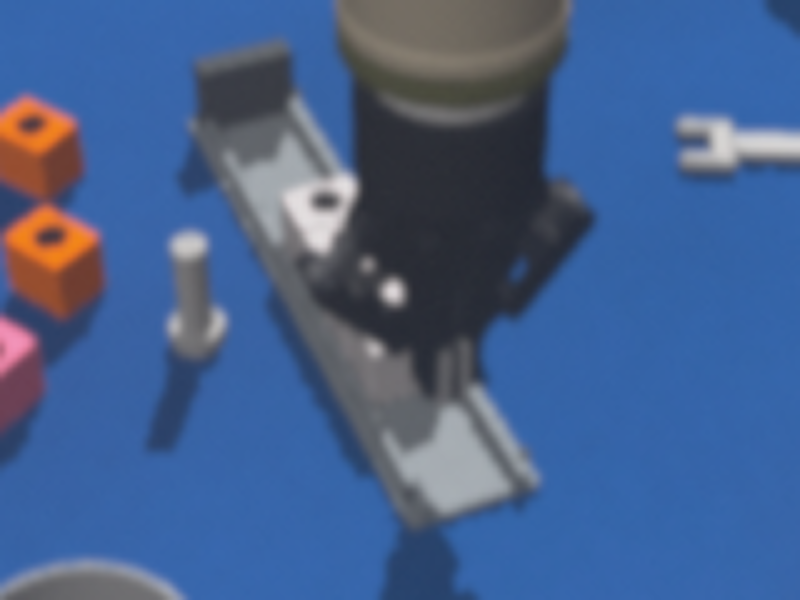

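{"op": "play_rows", "data": {
  "targets": [
    {"slide": [0,0,7],"yaw": 0,"fingers": 0},
    {"slide": [0,0,7],"yaw": 0,"fingers": 0},
    {"slide": [0,0,7],"yaw": 0,"fingers": 0},
    {"slide": [0,0,5],"yaw": 0,"fingers": 0},
    {"slide": [5,0,0],"yaw": 0,"fingers": 0},
    {"slide": [5,0,0],"yaw": 0,"fingers": 0},
    {"slide": [5,0,0],"yaw": 0,"fingers": 0},
    {"slide": [3,0,0],"yaw": 0,"fingers": 0}
  ]
}}

```text
clock: 5.05
position: [527.3, -171.6, 32.6]
tcp_rot: [1.875, 2.52, 0.0]
force: [0.3, -0.6, -0.2]
width: -0.2
grasp_force: 0.0
```

{"op": "play_rows", "data": {
  "targets": [
    {"slide": [2,0,0],"yaw": 0,"fingers": 0},
    {"slide": [2,0,0],"yaw": 0,"fingers": 0},
    {"slide": [2,0,0],"yaw": 0,"fingers": 0},
    {"slide": [2,0,0],"yaw": 0,"fingers": 0},
    {"slide": [2,0,0],"yaw": 0,"fingers": 0},
    {"slide": [2,0,0],"yaw": 0,"fingers": 0},
    {"slide": [2,0,0],"yaw": 0,"fingers": 0},
    {"slide": [2,0,0],"yaw": 0,"fingers": 0}
  ]
}}

```text
clock: 5.85
position: [522.7, -156.9, 32.3]
tcp_rot: [1.876, 2.52, -0.0]
force: [0.2, -2.9, 0.5]
width: -0.0
grasp_force: 1.2
```

```bash
python3 -c "from h import *;st()"
```

```text
t 5.85 rail [  0.6 -74.   32.3] toolx in rail [-0.  1.] z [ 0. -0. -1.] F [ 0.2 -2.9  0.5] w -0.0
```

{"op": "play_rows", "data": {
  "targets": [
    {"slide": [3,0,0],"yaw": 0,"fingers": 0},
    {"slide": [3,0,0],"yaw": 0,"fingers": 0},
    {"slide": [3,0,0],"yaw": 0,"fingers": 0},
    {"slide": [3,0,0],"yaw": 0,"fingers": 0},
    {"slide": [3,0,0],"yaw": 0,"fingers": 0},
    {"slide": [3,0,0],"yaw": 0,"fingers": 0},
    {"slide": [3,0,0],"yaw": 0,"fingers": 0},
    {"slide": [3,0,0],"yaw": 0,"fingers": 0}
  ]
}}

```text
clock: 6.65
position: [515.8, -133.7, 32.3]
tcp_rot: [1.876, 2.52, -0.0]
force: [0.8, -1.0, -0.6]
width: 0.0
grasp_force: 1.3
```

{"op": "play_rows", "data": {
  "targets": [
    {"slide": [3,0,0],"yaw": 0,"fingers": 0},
    {"slide": [3,0,0],"yaw": 0,"fingers": 0},
    {"slide": [3,0,0],"yaw": 0,"fingers": 0},
    {"slide": [3,0,0],"yaw": 0,"fingers": 0},
    {"slide": [3,0,0],"yaw": 0,"fingers": 0},
    {"slide": [3,0,0],"yaw": 0,"fingers": 0},
    {"slide": [3,0,0],"yaw": 0,"fingers": 0},
    {"slide": [3,0,0],"yaw": 0,"fingers": 0}
  ]
}}

```text
clock: 7.45
position: [508.9, -110.7, 32.3]
tcp_rot: [1.876, 2.52, -0.0]
force: [1.3, -2.8, -0.4]
width: 0.2
grasp_force: 1.5
```

Run:
```python
from h import *
st()
d=cam("side"); u,v=proj(d,O+[0,0,20]+20*ry)[0].astype(int)
cv2.imwrite("pics/s2.png",cv2.resize(d["image"][v-70:v+50,u-80:u+80],(800,600),interpolation=cv2.INTER_CUBIC))
```

```text
t 7.45 rail [  0.6 -25.7  32.3] toolx in rail [-0.  1.] z [ 0. -0. -1.] F [ 1.3 -2.8 -0.4] w 0.2
```

View pics/s2.png

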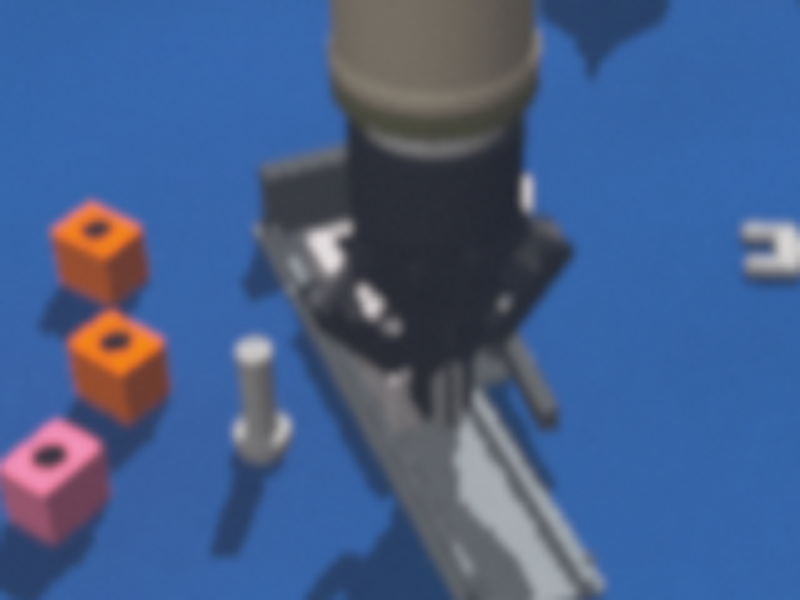

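The row is moving as a train: the finger is behind the last block at about (440,400), and the bolt at (255,400) is untouched.

{"op": "play_rows", "data": {
  "targets": [
    {"slide": [3,0,0],"yaw": 0,"fingers": 0},
    {"slide": [3,0,0],"yaw": 0,"fingers": 0},
    {"slide": [3,0,0],"yaw": 0,"fingers": 0},
    {"slide": [3,0,0],"yaw": 0,"fingers": 0},
    {"slide": [3,0,0],"yaw": 0,"fingers": 0},
    {"slide": [3,0,0],"yaw": 0,"fingers": 0},
    {"slide": [3,0,0],"yaw": 0,"fingers": 0},
    {"slide": [3,0,0],"yaw": 0,"fingers": 0}
  ]
}}

```text
clock: 8.3
position: [502.0, -87.7, 32.3]
tcp_rot: [1.876, 2.52, -0.0]
force: [0.7, -3.1, 0.6]
width: -0.0
grasp_force: 1.6
```

{"op": "play_rows", "data": {
  "targets": [
    {"slide": [2,0,0],"yaw": 0,"fingers": 0},
    {"slide": [2,0,0],"yaw": 0,"fingers": 0},
    {"slide": [2,0,0],"yaw": 0,"fingers": 0},
    {"slide": [2,0,0],"yaw": 0,"fingers": 0},
    {"slide": [2,0,0],"yaw": 0,"fingers": 0},
    {"slide": [2,0,0],"yaw": 0,"fingers": 0},
    {"slide": [1,0,0],"yaw": 0,"fingers": 0},
    {"slide": [1,0,0],"yaw": 0,"fingers": 0}
  ]
}}

```text
clock: 9.1
position: [498.0, -74.4, 32.3]
tcp_rot: [1.876, 2.52, -0.0]
force: [1.1, -3.1, 0.1]
width: -0.1
grasp_force: 1.6
```

{"op": "play_rows", "data": {
  "targets": [
    {"slide": [1,0,0],"yaw": 0,"fingers": 0},
    {"slide": [1,0,0],"yaw": 0,"fingers": 0},
    {"slide": [0,0,0],"yaw": 0,"fingers": 0}
  ]
}}

```text
clock: 9.4
position: [497.4, -72.4, 32.3]
tcp_rot: [-1.876, -2.52, -0.0]
force: [1.0, -2.2, 0.1]
width: 0.0
grasp_force: 1.2
```

```bash
python3 -c "from h import *;st()"
```

```text
t 9.4 rail [ 0.6 14.2 32.3] toolx in rail [-0.  1.] z [-0.  0. -1.] F [ 1.  -2.2  0.1] w 0.0
```

Not yet at the stop: about 5 mm remains. I'll creep forward in small steps.

{"op": "play_rows", "data": {
  "targets": [
    {"slide": [0.7,0,0],"yaw": 0,"fingers": 0},
    {"slide": [0.7,0,0],"yaw": 0,"fingers": 0},
    {"slide": [0.7,0,0],"yaw": 0,"fingers": 0},
    {"slide": [0.7,0,0],"yaw": 0,"fingers": 0},
    {"slide": [0,0,0],"yaw": 0,"fingers": 0}
  ]
}}

```text
clock: 9.9
position: [496.6, -69.8, 32.3]
tcp_rot: [-1.876, -2.52, -0.0]
force: [1.4, -2.5, 1.1]
width: -0.3
grasp_force: 1.4
```

{"op": "play_rows", "data": {
  "targets": [
    {"slide": [0.5,0,0],"yaw": 0,"fingers": 0},
    {"slide": [0.5,0,0],"yaw": 0,"fingers": 0},
    {"slide": [0.5,0,0],"yaw": 0,"fingers": 0},
    {"slide": [0,0,0],"yaw": 0,"fingers": 0}
  ]
}}

```text
clock: 10.3
position: [496.2, -68.4, 32.3]
tcp_rot: [-1.876, -2.52, -0.0]
force: [1.0, -3.0, 1.5]
width: -0.3
grasp_force: 1.5
```

{"op": "play_rows", "data": {
  "targets": [
    {"slide": [0.5,0,0],"yaw": 0,"fingers": 0},
    {"slide": [0.5,0,0],"yaw": 0,"fingers": 0},
    {"slide": [0.5,0,0],"yaw": 0,"fingers": 0},
    {"slide": [0,0,0],"yaw": 0,"fingers": 0}
  ]
}}

```text
clock: 10.7
position: [495.9, -67.5, 32.3]
tcp_rot: [1.875, 2.519, -0.001]
force: [1.6, -6.1, -0.1]
width: -0.0
grasp_force: 3.1
```

{"op": "play_rows", "data": {
  "targets": [
    {"slide": [0.5,0,0],"yaw": 0,"fingers": 0},
    {"slide": [0.5,0,0],"yaw": 0,"fingers": 0},
    {"slide": [0,0,0],"yaw": 0,"fingers": 0}
  ]
}}

```text
clock: 11.0
position: [495.8, -67.4, 32.4]
tcp_rot: [1.875, 2.518, -0.002]
force: [2.5, -11.5, -1.8]
width: 0.1
grasp_force: 5.3
```

The row is home: it stalls at rail y ≈ 19.5 (predicted 19) and the force is rising. Retract straight back, lift, and go around to the outer side of the keeper.

{"op": "play_rows", "data": {
  "targets": [
    {"slide": [-1,0,0],"yaw": 0,"fingers": 0},
    {"slide": [-2,0,0],"yaw": 0,"fingers": 0},
    {"slide": [-7,0,0],"yaw": 0,"fingers": 0},
    {"slide": [-10,0,0],"yaw": 0,"fingers": 0},
    {"slide": [-12,0,0],"yaw": 0,"fingers": 0},
    {"slide": [-12,0,0],"yaw": 0,"fingers": 0},
    {"slide": [-12,0,0],"yaw": 0,"fingers": 0},
    {"slide": [-5,0,0],"yaw": 0,"fingers": 0}
  ]
}}

```text
clock: 11.8
position: [513.5, -126.1, 32.4]
tcp_rot: [1.877, 2.519, -0.0]
force: [0.2, -0.6, -0.4]
width: -0.1
grasp_force: 0.0
```

{"op": "play_rows", "data": {
  "targets": [
    {"slide": [0,0,-15],"yaw": 0,"fingers": 0},
    {"slide": [0,0,-20],"yaw": 0,"fingers": 0},
    {"slide": [0,0,-15],"yaw": 0,"fingers": 0},
    {"slide": [0,20,0],"yaw": 0,"fingers": 0},
    {"slide": [0,25,0],"yaw": 0,"fingers": 0},
    {"slide": [0,25,0],"yaw": 0,"fingers": 0},
    {"slide": [0,15,0],"yaw": 0,"fingers": 0},
    {"slide": [0,0,0],"yaw": 0,"fingers": 0}
  ]
}}

```text
clock: 12.6
position: [596.2, -99.3, 83.6]
tcp_rot: [1.873, 2.52, 0.002]
force: [0.4, -0.4, -0.8]
width: 0.3
grasp_force: 0.0
```

Run:
```python
from h import *
st()
d=cam("side"); u,v=proj(d,O+[0,0,20]+20*ry)[0].astype(int)
cv2.imwrite("pics/s3.png",cv2.resize(d["image"][v-70:v+50,u-80:u+80],(800,600),interpolation=cv2.INTER_CUBIC))
```

```text
t 12.6 rail [ 87.6 -39.8  83.6] toolx in rail [-0.002  1.   ] z [ 0.002 -0.    -1.   ] F [ 0.4 -0.4 -0.8] w 0.3
```

View pics/s3.png

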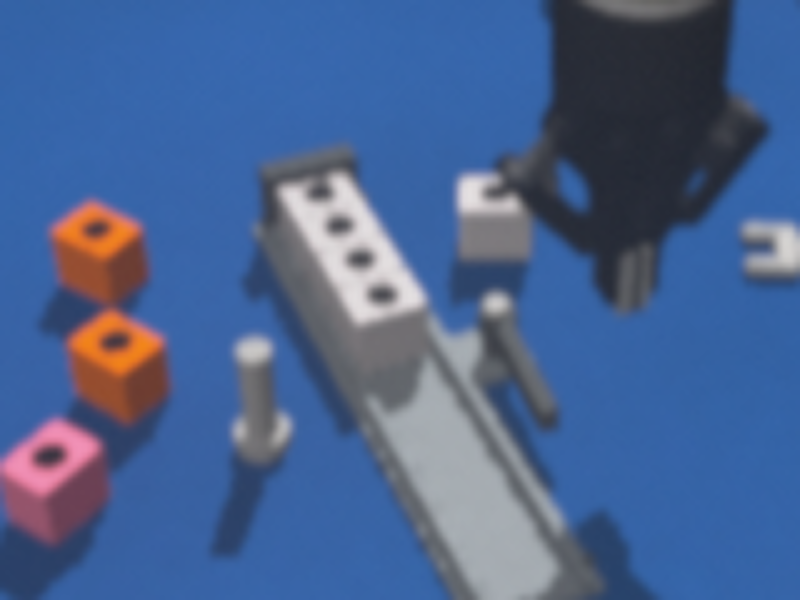

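The row sits flush against the stop with no visible gaps, and the keeper is still open at (520,365), with the finger clear outside it. Descend and sweep it shut.

{"op": "play_rows", "data": {
  "targets": [
    {"slide": [0,0,12],"yaw": 0,"fingers": 0},
    {"slide": [0,0,15],"yaw": 0,"fingers": 0},
    {"slide": [0,0,15],"yaw": 0,"fingers": 0},
    {"slide": [0,0,9],"yaw": 0,"fingers": 0},
    {"slide": [0,-8,0],"yaw": 0,"fingers": 0},
    {"slide": [1,-8,0],"yaw": 0,"fingers": 0},
    {"slide": [1,-6,0],"yaw": 0,"fingers": 0},
    {"slide": [0,0,0],"yaw": 0,"fingers": 0}
  ]
}}

```text
clock: 13.45
position: [572.4, -104.9, 32.0]
tcp_rot: [1.876, 2.519, 0.0]
force: [-0.7, -0.5, -0.1]
width: 0.0
grasp_force: 0.0
```

```bash
python3 -c "from h import *;st()"
```

```text
t 13.45 rail [ 63.1 -38.3  32. ] toolx in rail [-0.  1.] z [ 0.001 -0.    -1.   ] F [-0.7 -0.5 -0.1] w 0.0
```

{"op": "play_rows", "data": {
  "targets": [
    {"slide": [-0.3,-3,0],"yaw": 0,"fingers": 0},
    {"slide": [-0.3,-3,0],"yaw": 0,"fingers": 0},
    {"slide": [-0.3,-3,0],"yaw": 0,"fingers": 0},
    {"slide": [-0.2,-3,0],"yaw": 0,"fingers": 0},
    {"slide": [0.5,-4.3,0],"yaw": 0,"fingers": 0},
    {"slide": [0.5,-4.3,0],"yaw": 0,"fingers": 0},
    {"slide": [0.5,-4.3,0],"yaw": 0,"fingers": 0},
    {"slide": [0.5,-4.3,0],"yaw": 0,"fingers": 0}
  ]
}}

```text
clock: 14.25
position: [544.1, -112.1, 31.2]
tcp_rot: [-1.876, -2.52, 0.0]
force: [1.2, 0.4, 0.1]
width: 0.1
grasp_force: 0.5
```

Run:
```python
from h import *
st()
d=cam("side"); u,v=proj(d,O+[0,0,20]+20*ry)[0].astype(int)
cv2.imwrite("pics/s4.png",cv2.resize(d["image"][v-70:v+50,u-80:u+80],(800,600),interpolation=cv2.INTER_CUBIC))
```

```text
t 14.25 rail [ 34.  -37.2  31.2] toolx in rail [-0.  1.] z [-0. -0. -1.] F [1.2 0.4 0.1] w 0.1
```

View pics/s4.png

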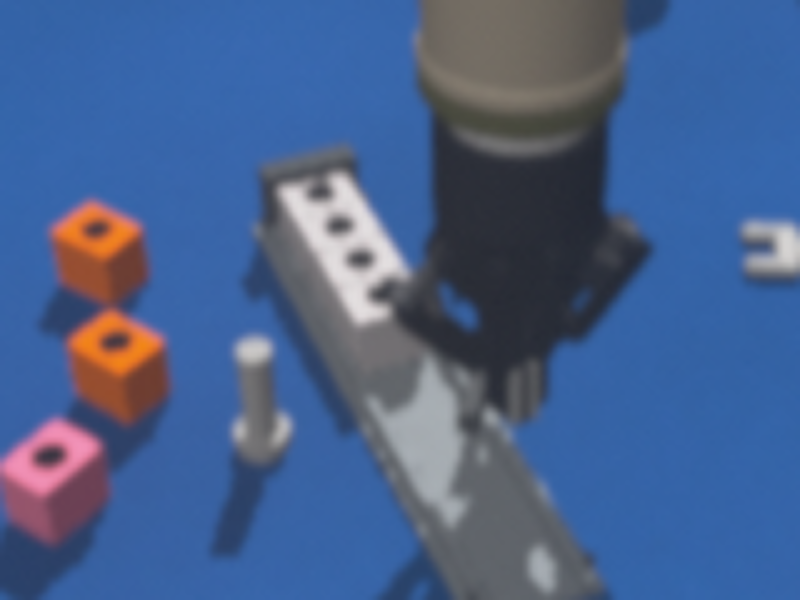

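The keeper is swinging in ahead of the finger, with its tip at about (470,420). Continue along the arc.

{"op": "play_rows", "data": {
  "targets": [
    {"slide": [1.6,-3.4,-0.1],"yaw": 0,"fingers": 0},
    {"slide": [1.6,-3.4,-0.1],"yaw": 0,"fingers": 0},
    {"slide": [1.6,-3.4,-0.1],"yaw": 0,"fingers": 0},
    {"slide": [1.6,-3.4,-0.1],"yaw": 0,"fingers": 0},
    {"slide": [1.6,-3.2,-0.1],"yaw": 0,"fingers": 0},
    {"slide": [2.9,-2.8,0],"yaw": 0,"fingers": 0},
    {"slide": [2.9,-2.8,0],"yaw": 0,"fingers": 0},
    {"slide": [2.9,-2.8,0],"yaw": 0,"fingers": 0}
  ]
}}

```text
clock: 15.1
position: [515.4, -103.1, 31.8]
tcp_rot: [1.876, 2.52, 0.0]
force: [0.9, -0.7, 0.0]
width: -0.0
grasp_force: 0.5
```

{"op": "play_rows", "data": {
  "targets": [
    {"slide": [2.9,-2.8,0],"yaw": 0,"fingers": 0},
    {"slide": [2.9,-2.8,0],"yaw": 0,"fingers": 0},
    {"slide": [2.9,-1.1,0],"yaw": 0,"fingers": 0},
    {"slide": [2.9,-1.1,0],"yaw": 0,"fingers": 0},
    {"slide": [2.9,-1.1,0],"yaw": 0,"fingers": 0},
    {"slide": [2.9,-1.1,0],"yaw": 0,"fingers": 0},
    {"slide": [2,-1,0],"yaw": 0,"fingers": 0},
    {"slide": [0,0,0],"yaw": 0,"fingers": 0}
  ]
}}

```text
clock: 15.9
position: [499.2, -87.5, 31.7]
tcp_rot: [-1.875, -2.52, 0.0]
force: [-0.8, -0.3, 0.6]
width: 0.1
grasp_force: 0.0
```

```bash
python3 -c "from h import *;st()"
```

```text
t 15.9 rail [-2.  -0.8 31.7] toolx in rail [-0.001  1.   ] z [-0.  0. -1.] F [-0.8 -0.3  0.6] w 0.1
```

{"op": "play_rows", "data": {
  "targets": [
    {"slide": [1,0,0],"yaw": 0,"fingers": 0},
    {"slide": [1,0,0],"yaw": 0,"fingers": 0},
    {"slide": [1,0,0],"yaw": 0,"fingers": 0},
    {"slide": [0.7,0,0],"yaw": 0,"fingers": 0},
    {"slide": [0.5,0,0],"yaw": 0,"fingers": 0},
    {"slide": [0,0,0],"yaw": 0,"fingers": 0}
  ]
}}

```text
clock: 16.5
position: [498.2, -83.7, 31.7]
tcp_rot: [-1.876, -2.52, 0.0]
force: [0.1, -0.5, 0.4]
width: 0.2
grasp_force: 0.2
```

{"op": "play_rows", "data": {
  "targets": [
    {"slide": [0.5,0,0],"yaw": 0,"fingers": 0},
    {"slide": [0.5,0,0],"yaw": 0,"fingers": 0},
    {"slide": [0.5,0,0],"yaw": 0,"fingers": 0},
    {"slide": [0,0,0],"yaw": 0,"fingers": 0}
  ]
}}

```text
clock: 16.9
position: [497.8, -82.5, 31.8]
tcp_rot: [1.876, 2.52, -0.0]
force: [-0.4, -1.9, 0.3]
width: -0.1
grasp_force: 0.9
```

```bash
python3 -c "from h import *;st()"
```

```text
t 16.9 rail [-1.9  4.4 31.8] toolx in rail [-0.  1.] z [-0. -0. -1.] F [-0.4 -1.9  0.3] w -0.1
```

{"op": "play_rows", "data": {
  "targets": [
    {"slide": [0.5,0,0],"yaw": 0,"fingers": 0},
    {"slide": [0.5,0,0],"yaw": 0,"fingers": 0},
    {"slide": [0,0,0],"yaw": 0,"fingers": 0}
  ]
}}

```text
clock: 17.2
position: [497.8, -82.3, 31.9]
tcp_rot: [1.875, 2.519, -0.001]
force: [1.0, -7.4, -1.5]
width: 0.2
grasp_force: 3.3
```

{"op": "play_rows", "data": {
  "targets": [
    {"slide": [0.5,0,0],"yaw": 0,"fingers": 0},
    {"slide": [0,0,0],"yaw": 0,"fingers": 0}
  ]
}}

```text
clock: 17.4
position: [497.8, -82.2, 31.9]
tcp_rot: [1.875, 2.518, -0.002]
force: [1.4, -9.7, -2.6]
width: 0.2
grasp_force: 4.4
```

The keeper is hard on its stop. Back off, lift, and check.

{"op": "play_rows", "data": {
  "targets": [
    {"slide": [-1,0,0],"yaw": 0,"fingers": 0},
    {"slide": [-3,0,0],"yaw": 0,"fingers": 0},
    {"slide": [-8,0,0],"yaw": 0,"fingers": 0},
    {"slide": [-12,0,0],"yaw": 0,"fingers": 0},
    {"slide": [-15,0,0],"yaw": 0,"fingers": 0},
    {"slide": [-15,0,0],"yaw": 0,"fingers": 0},
    {"slide": [-10,0,0],"yaw": 0,"fingers": 0},
    {"slide": [0,0,-15],"yaw": 0,"fingers": 0}
  ]
}}

```text
clock: 18.2
position: [514.5, -143.4, 45.3]
tcp_rot: [-1.876, -2.516, 0.002]
force: [-0.6, 0.7, -0.6]
width: -0.1
grasp_force: 0.0
```

{"op": "play_rows", "data": {
  "targets": [
    {"slide": [0,0,-25],"yaw": 0,"fingers": 0},
    {"slide": [0,0,-25],"yaw": 0,"fingers": 0},
    {"slide": [0,0,-25],"yaw": 0,"fingers": 0},
    {"slide": [-25,0,-15],"yaw": 0,"fingers": 0},
    {"slide": [-30,0,0],"yaw": 0,"fingers": 0},
    {"slide": [-30,0,0],"yaw": 0,"fingers": 0},
    {"slide": [-20,0,0],"yaw": 0,"fingers": 0},
    {"slide": [0,0,0],"yaw": 0,"fingers": 0}
  ]
}}

```text
clock: 19.0
position: [546.4, -245.1, 138.1]
tcp_rot: [1.878, 2.517, -0.0]
force: [0.0, 0.0, 0.5]
width: 0.1
grasp_force: 0.0
```

Run:
```python
from h import *
st()
a=cam("side"); u,v=proj(a,O+[0,0,20]+60*ry)[0].astype(int)
b=cam("top"); p,q=proj(b,O+[0,0,20]+40*ry)[0].astype(int)
f=lambda i:cv2.resize(i,(400,400),interpolation=cv2.INTER_CUBIC)
cv2.imwrite("pics/s5.png",np.hstack([f(a["image"][v-45:v+45,u-45:u+45]),f(b["image"][q-45:q+45,p-45:p+45])]))
```

```text
t 19.0 rail [  -1.9 -165.2  138.1] toolx in rail [0.002 1.   ] z [ 0.001 -0.001 -1.   ] F [0.  0.  0.5] w 0.1
```

View pics/s5.png

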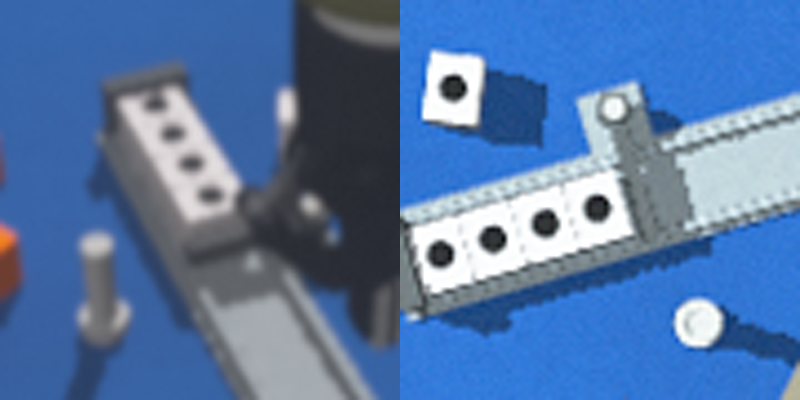

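The row sits against the stop with no gaps. The keeper lies square across the rail behind it at right-hand picture (640,180), and the bolt and spare haven't moved.

```bash
python3 -c "from rig import manip;print(manip.finish_job())"
```

```text
the job is handed in; nothing more can be done
None
```

I pushed the four-block row home against the end stop with no visible gaps, swung the keeper shut square across the rail behind it, and handed the job in at about 19 s; the loose items in my check pictures (bolt, spare, orange and pink blocks) had not moved.

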